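# Sweep the spent burs into the catch bay

## Task

Sweep the three spent rotary burs (steel shanks with thick heads) lying just in front of the low three-sided metal catch bay across the bench, pushing them with the fingertips, through the bay's open side, so that all three end up lying well inside it. Only push the burs along the bench, never pick them up, and leave the loupe, the black drill block and the brass dish where they are; the heap of fine scrap round the dish is no part of the job.

Things in the scene. Friction and masses are not known exactly. Their poses are not given: they have to be found in the camera images.
- catch_bay: low three-sided aluminium fence fixed to the bench, 103 x 181 x 20 mm (x, y, z), no floor: inside is bare bench (z = 0). The open side, 165 mm wide, faces its own -x, towards the robot. Origin on the bench at the middle of the mouth line, between the front ends of the side walls; inside: x 0 to 95, y -82 to 82 mm; walls 8 mm. A fixed wooden rim 40 mm high edges the bench at the left, beyond y = 0
- bur_1: spent rotary bur lying on the bench: a thin steel shank with a thicker cylindrical grey head at its -y end, 9 x 56 x 9 mm, 20 g. Origin at the middle of its length, on its underside; its own y axis runs along the shank. It slides and may roll when pushed. It collides as a box of its full outer size
- bur_2: spent rotary bur lying on the bench: a thin steel shank with a thicker pointed brass head at its -y end, 9 x 52 x 9 mm, 20 g. Origin at the middle of its length, on its underside; its own y axis runs along the shank. It slides and may roll when pushed. It collides as a box of its full outer size
- bur_3: spent rotary bur lying on the bench: a thin steel shank with a thicker cylindrical brown head at its -y end, 8 x 57 x 8 mm, 20 g. Origin at the middle of its length, on its underside; its own y axis runs along the shank. It slides and may roll when pushed. It collides as a box of its full outer size
- loupe: bystander: small jeweller's loupe swung out of its black cover, 26 x 64 x 15 mm, loose; origin at the centre of its underside, long along its own y
- block: bystander: plain black drill block, 22 x 42 x 16 mm, loose; origin at the centre of its underside, long along its own y
- brass_dish: bystander: shallow round brass dish with scrap stones, 55 mm across, 14 mm high, loose; origin at the centre of its underside
- lamp_end (a point): bystander, fixed: middle of the left-hand end of the shade of the big bench lamp, which hangs over the bench beside the work. From this point the shade reaches 500 mm to the right (-y); it is about 135 mm wide in x and fills heights of 105 to 230 mm, its arm rises farther right still. Pass above it or to its left with arm and gripper

How it is judged (in metres and radians):
At the end, for the whole second after the job is handed in: The middle of each bur is inside the catch bay, at least 6 mm past the mouth line and between the walls, lying low (its origin under 15 mm high) and at rest (x of bur_1 in the frame of catch_bay between 0.006 and 0.095 m and y of bur_1 in the frame of catch_bay between -0.082 and 0.082 m and height (world z) of each of bur_1, bur_2, bur_3 below 0.015 m and linear speed of each of bur_1, bur_2, bur_3 below 0.02 m/s and x of bur_2 in the frame of catch_bay between 0.006 and 0.095 m and y of bur_2 in the frame of catch_bay between -0.082 and 0.082 m and x of bur_3 in the frame of catch_bay between 0.006 and 0.095 m and y of bur_3 in the frame of catch_bay between -0.082 and 0.082 m); the robot touches nothing.
It fails at once if a bur is lifted: its origin rises more than 20 mm above the bench (height (world z) of any of bur_1, bur_2, bur_3 above 0.02 m).
It fails at once if the loupe is moved more than 15 mm (distance of loupe from where it was at the start of the episode above 0.015 m).
It fails at once if the drill block is moved more than 15 mm (distance of block from where it was at the start of the episode above 0.015 m).
It fails at once if the brass dish is moved more than 15 mm (distance of brass_dish from where it was at the start of the episode above 0.015 m).
It also fails if it takes over 67 s, if anything falls off the work surface, if the arm or the gripper's body presses on something with over 40 N, if the wrist force passes 120 N, or if a joint passes its speed limit or range.

## Robot

A 6-joint arm with a two-finger parallel gripper is mounted at the origin on a cart in front of the work surface, level with it; the furniture and walls round the work are solid. World frame = base frame: x ahead of the robot, y to its left, z up, the work surface at z = 0. Lengths are in m, angles in degrees, forces in N, time in s.
With the tool pointing down it reaches from about 0.35 to 0.925 m from the base axis. Payload 6.4 kg.
Tool frame: the origin (TCP) lies between the finger pads; the fingertips stand 25 mm ahead of it and the grasp point (between the pads) lies 6 mm ahead of it; z points along the fingers, y is the direction in which the jaws open and shut (so a half turn about z gives the same grasp; the last joint's range is limited). The gripper opens to 85 mm and grips with 20 to 120 N. Pads are 22 mm wide; open, the fingers measure 114 mm over their backs; the gripper's body (76 mm by 85 mm) begins 54 mm behind the grasp point. The pads swing forward as they close: fully open they stand 13 mm farther back than shut.
Start: joints at [-75.751, 14.043, 89.255, -0, 76.702, -9.975], TCP at [0.267, -0.593, 0.256] pointing down, gripper open.
Joint ranges: [-179.41, 179.41], [-58.25, 129.5], [7.25, 145.43], [-54.29, 234.29], [11.92, 165.04], [-157.13, 157.13]. Speed limits (degrees/s): [147.25, 147.25, 180, 180, 180, 180].

## Interface

Orientations are given as a 3x3 rotation matrix whose columns are the frame's x, y, z axes.
In Python, from cell import * gives the robot as it stands.
- The arm moves only by the shell command python3 -m pendant 'ROWS' [FORCE]. ROWS is a JSON object of lists of equal length, an entry for each row: "xyz": the shift along the tool's x, y, z normalised to -1 to 1, where 1 is 0.02 m, a list of three; "turn": the turn, a rotation vector about the tool's x, y, z normalised to -1 to 1, where 1 is pi rad, a list of three; "hand": the closure in counts, from 0 (fully open) to 255 (shut). A call has 1 to 20 rows; each row shifts and turns the commanded pose from where the row before left it, along the tool's axes as they then stand; what a row does not reach is not made up. A row lasts 1/10 s, in which the tool goes at most 50 mm and 8.59 degrees, less where a joint would pass 70% of its speed; a pose out of reach is approached as far as the arm can. A call with a number of a shift or a turn outside -1 to 1 is refused whole. A call with a gripper value outside its range is refused whole. The fingers move at their own pace and stop on an object; FORCE is the grip in N (left out, the last holds). Time passes only in rows, so rows that do not move let the fingers close. It gives the time, the measured TCP pose, the force and the opening at its end, in the units of the state.
- get_obs(): the state, without advancing time (a new reading comes with each control period).
- get_image(name): name is "side" or "top" or "wrist"; returns the picture (384x512x3 uint8, blue, green, red); there is no depth.
- camera_info(name): a dict with "fx", "fy", "cx", "cy" (pixels), "cam_to_world" (4x4, takes a point from camera to world coordinates). Camera axes: x right, y up, looking along -z (the intrinsics and any distortion apply to the point x, -y, -z); pixel columns grow to the right and rows downward; lengths in m; the calibration is good to about 2 mm. A picture is of the moment at which its call begins: read the wrist's pose just before it. camera_info takes no time and is no camera call; for the wrist camera it gives the pose at the moment of the call.
- sign_off(): hands the job in, once; it reports no verdict.
The state is a dict: "time": time; "q": joint angles; "qd": joint speeds; "effort": joint torques, N m; "position": TCP position; "tool_rot": TCP orientation; "wrist_force": force on the tool from outside, world axes, zero at the start; "ft_torque": the same for the moment, N m; "grip_width": finger opening in m.
Only numpy, scipy, OpenCV 4.12 (cv2) and the standard library are available. Lean on these libraries where they do the work, as an engineer would, in place of code of your own. Each camera call takes 0.05 s, during which the arm holds its last target.

## Working session

There is one attempt and no reset: what is moved stays moved. The work goes in short steps, Python scripts to look and compute and a shell command to move; the robot and the scene stay as the last step left them, time stands still between calls to the robot, and variables do not carry over. Pictures are saved under pics/ and viewed, and the job is handed in when it is done.

```bash
ls; mkdir -p pics; python3 - <<'E'
from cell import *
import cv2
for n in ("top","side","wrist"):
    im=get_image(n); cv2.imwrite(f"pics/{n}0.png",im)
    c=camera_info(n); print(n,c)
o=get_obs(); print(o)
E
```

```text
pics
top {'fx': 425.5480006117081, 'fy': 425.5480006117081, 'cx': 257.56154995168913, 'cy': 193.3038828160051, 'cam_to_world': array([[ 0.01212328,  0.98900743, -0.14736798,  0.38583537],
       [-0.99962623,  0.01559885,  0.02245145, -0.12906071],
       [ 0.02450343,  0.14704071,  0.98882689,  0.99723692],
       [ 0.        ,  0.        ,  0.        ,  1.        ]])}
side {'fx': 440.563167692713, 'fy': 440.563167692713, 'cx': 255.31573469532478, 'cy': 195.82071045413107, 'cam_to_world': array([[-0.85364376,  0.30819563, -0.4198902 ,  0.13620521],
       [-0.52075236, -0.52118764,  0.67615118,  0.42848267],
       [-0.01045474,  0.79585105,  0.60540218,  0.64995894],
       [ 0.        ,  0.        ,  0.        ,  1.        ]])}
wrist {'fx': 298.62354419259253, 'fy': 298.62354419259253, 'cx': 250.44158383067509, 'cy': 193.92258875780462, 'cam_to_world': array([[ 0.40968106,  0.86299511,  0.29563639,  0.34346636],
       [-0.91222755,  0.3881114 ,  0.13118855, -0.56019054],
       [-0.00152478, -0.32343312,  0.9462498 ,  0.37290465],
       [ 0.        ,  0.        ,  0.        ,  1.        ]])}
{'time': 0.15, 'q': array([-7.57519291e+01,  1.40754069e+01,  8.93104945e+01,  2.43596288e-03,
        7.67002794e+01, -9.97577174e+00]), 'qd': array([ 0.08438161, -0.13020767, -0.3541177 , -0.07487675,  0.03305309,
        0.10006101]), 'effort': array([ 1.56583828e-03, -4.29984212e+01, -3.26550221e+01, -1.00360508e-04,
        3.54201242e-03, -4.49403544e-06]), 'position': array([ 0.26660652, -0.59237613,  0.2554128 ]), 'tool_rot': array([[ 9.11953531e-01,  4.10293370e-01, -3.30096858e-04],
       [ 4.10293392e-01, -9.11952399e-01,  1.46805278e-03],
       [ 3.01299701e-04, -1.47423248e-03, -9.99998868e-01]]), 'wrist_force': array([-0.18387805, -0.8619497 ,  0.08625391]), 'ft_torque': array([ 0.00620993, -0.08054917, -0.0187942 ]), 'grip_width': 0.08528380793398424}
```

View pics/top0.png

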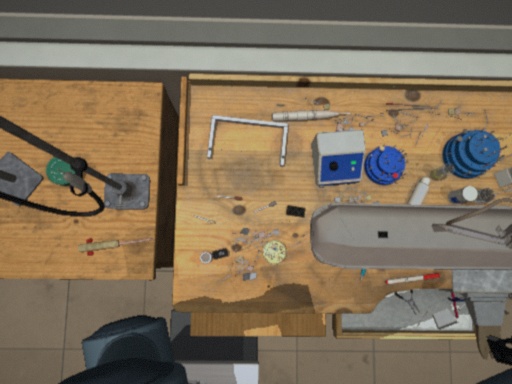

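View pics/side0.png

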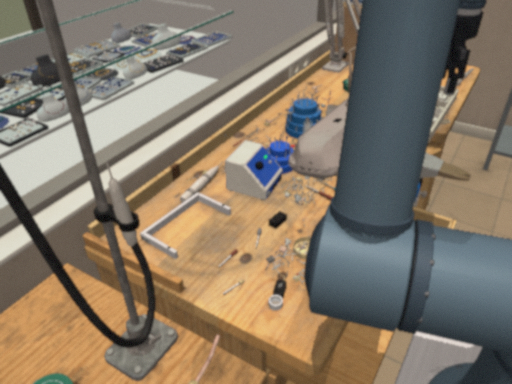

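View pics/wrist0.png

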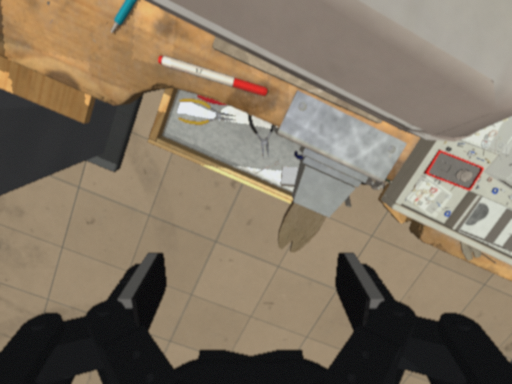

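```bash
cat > h.py <<'E'
from cell import *
import cv2, numpy as np
def ray(n,u,v,z,c=None):
    c=c or camera_info(n); T=c["cam_to_world"]
    d=T[:3,:3]@np.array([(u-c["cx"])/c["fx"],-(v-c["cy"])/c["fy"],-1.]); p=T[:3,3]
    return p+d*(z-p[2])/d[2]
def proj(n,P,c=None):
    c=c or camera_info(n); T=c["cam_to_world"]
    q=T[:3,:3].T@(np.array(P)-T[:3,3]); return c["cx"]+c["fx"]*q[0]/-q[2], c["cy"]-c["fy"]*q[1]/-q[2]
def crop(im,x0,y0,x1,y1,s,fn):
    cv2.imwrite(fn,cv2.resize(im[y0:y1,x0:x1],None,fx=s,fy=s,interpolation=cv2.INTER_CUBIC))
E
python3 - <<'E'
from h import *
im=cv2.imread("pics/top0.png"); crop(im,180,100,330,290,4,"pics/t0b.png") if 0 else crop(im,175,180,325,290,5,"pics/t0b.png")
crop(im,175,95,325,205,5,"pics/t0c.png")
im=cv2.imread("pics/side0.png"); crop(im,130,180,330,320,4,"pics/s0b.png")
E
```

```text
(no output)
```

View pics/t0b.png

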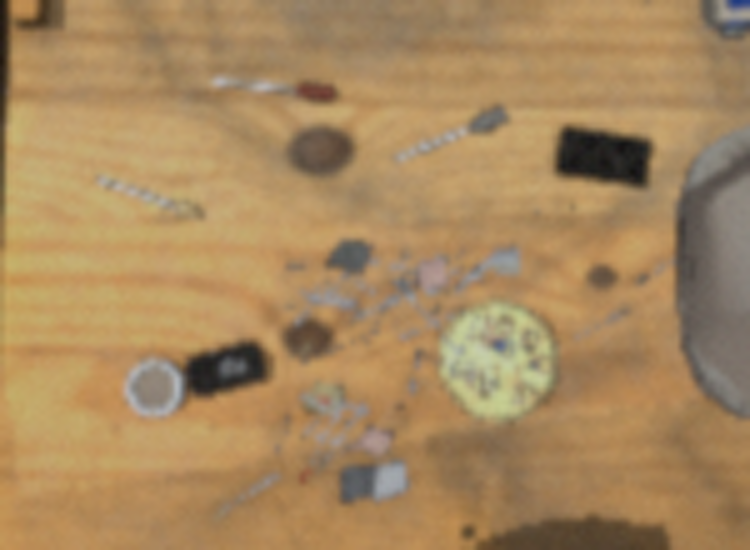

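View pics/t0c.png

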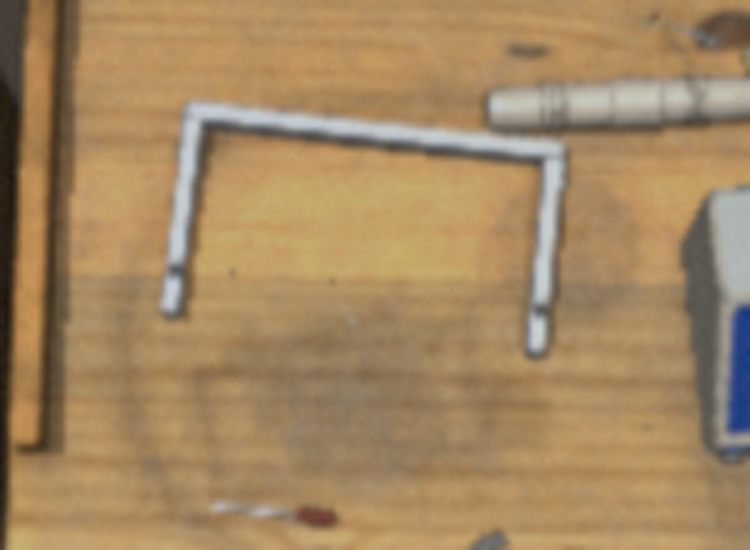

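View pics/s0b.png

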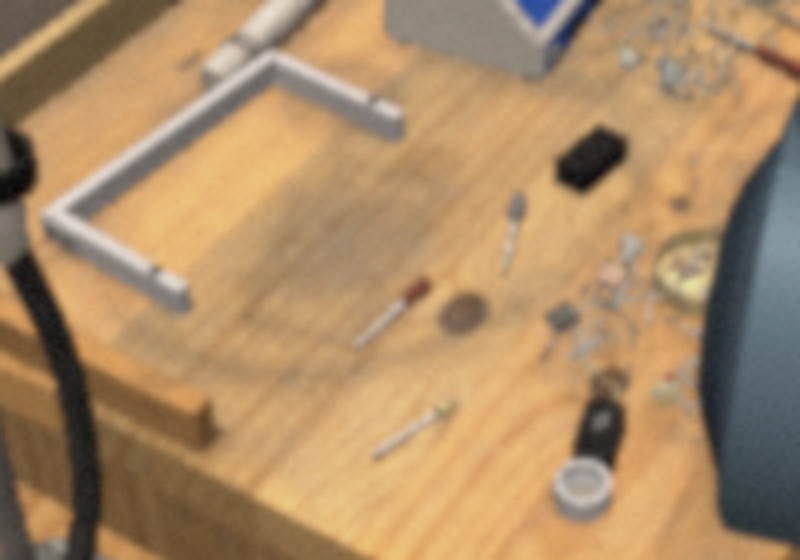

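```bash
python3 - <<'E'
from h import *
np.set_printoptions(precision=4,suppress=True)
c=camera_info("top"); cs=camera_info("side")
def t(X,Y,v0,z): return ray("top",175+(X+.5)/5-.5,v0+(Y+.5)/5-.5,z,c)[:2]
def s(X,Y,z): return ray("side",130+(X+.5)/4-.5,180+(Y+.5)/4-.5,z,cs)[:2]
B=180;C=95
for n,p in dict(b3tail=(213,82,B,.004),b3head=(337,92,B,.004),b1tail=(396,158,B,.0045),b1head=(508,115,B,.0045),b2tail=(98,180,B,.0045),b2head=(203,212,B,.0045),
 blkTL=(562,128,B,.016),blkBR=(648,185,B,.016),blkTR=(650,142,B,.016),blkBL=(557,175,B,.016),loupeL=(125,388,B,.008),loupeR=(268,360,B,.012),loupetop=(155,358,B,.01),dish=(497,360,B,.01),dishtop=(497,302,B,.014),
 LfrontO=(162,312,C,.02),LfrontI=(183,312,C,.02),RfrontI=(527,352,C,.02),RfrontO=(547,352,C,.02),LbackO=(188,103,C,.02),RbackO=(563,145,C,.02),rimend=(42,445,C,.04),rimend2=(10,445,C,.04),rimtop=(55,0,C,.04), box=(725,455,C,.0),lampTL=(690,150,B,.2),lampL=(680,300,B,.2),edgeL=(5,500,B,0)).items(): print(n,t(*p))
print("side")
for n,p in dict(b3tail=(355,345,.004),b3head=(428,283,.004),b1tail=(505,270,.0045),b1head=(518,195,.0045),b2tail=(376,455,.0045),b2head=(450,405,.0045),Lf=(183,300,.02),Rf=(400,125,.02)).items(): print(n,s(*p))
E
```

```text
b3tail [ 0.526  -0.0567]
b3head [ 0.5221 -0.1151]
b1tail [ 0.4912 -0.1433]
b1head [ 0.5124 -0.1958]
b2tail [ 0.4789 -0.0044]
b2head [ 0.4646 -0.0537]
blkTL [ 0.5052 -0.2202]
blkBR [ 0.4792 -0.2602]
blkTR [ 0.4992 -0.2612]
blkBL [ 0.4832 -0.2179]
loupeL [ 0.3831 -0.0204]
loupeR [ 0.3966 -0.0858]
loupetop [ 0.3969 -0.0339]
dish [ 0.3979 -0.191 ]
dishtop [ 0.4243 -0.1905]
LfrontO [ 0.6157 -0.0316]
LfrontI [ 0.6159 -0.0414]
RfrontI [ 0.5995 -0.2031]
RfrontO [ 0.5997 -0.2126]
LbackO [ 0.7178 -0.0409]
RbackO [ 0.7006 -0.2199]
rimend [0.5481 0.019 ]
rimend2 [0.5479 0.0334]
rimtop [0.7599 0.0209]
box [ 0.5554 -0.2995]
lampTL [ 0.4752 -0.2516]
lampL [ 0.4187 -0.2474]
edgeL [0.3317 0.0336]
side
b3tail [ 0.5272 -0.0571]
b3head [ 0.52   -0.1128]
b1tail [ 0.4903 -0.1412]
b1head [ 0.5149 -0.1954]
b2tail [ 0.4776 -0.0041]
b2head [ 0.4645 -0.0479]
Lf [ 0.6099 -0.0261]
Rf [ 0.5939 -0.1975]
```

The top view shows three burs. The brown one is at (0.524,-0.086), the brass one at (0.472,-0.028) and the grey one at (0.502,-0.169). The bay mouth is centred at about (0.607,-0.122), yaw about -5.2°. The side view agrees to 2–5 mm. I'll lift first to clear the lamp while turning to the bay's yaw and half closing the hand to make a two-finger rake.

```bash
python3 -m pendant '{"xyz":[[0,0,-1],[0,0,-1],[0,0,-1],[0,0,-1],[0,0,-1],[0,0,-1],[0,0,-1],[0,0,-1]],"turn":[[0,0,0.0204],[0,0,0.0204],[0,0,0.0204],[0,0,0.0204],[0,0,0.0204],[0,0,0.0204],[0,0,0.0204],[0,0,0.0204]],"hand":[180,180,180,180,180,180,180,180]}' 40; python3 -c "
from h import *
o=get_obs();print(o['position'],o['tool_rot'],o['grip_width'],o['wrist_force'])"
```

```text
time: 0.95
position: [0.2667, -0.5926, 0.4166]
tool_rot: [[0.996, -0.092, -0.0], [-0.092, -0.996, 0.001], [-0.0, -0.001, -1.0]]
wrist_force: [0.2, -0.8, -0.3]
grip_width: 0.0252
[ 0.2666923  -0.59258102  0.41660935] [[ 9.95725263e-01 -9.23642294e-02 -2.22263327e-04]
 [-9.23640195e-02 -9.95724971e-01  8.18927877e-04]
 [-2.96952788e-04 -7.94898042e-04 -9.99999640e-01]] 0.025240923253666548 [ 0.24682541 -0.80450558 -0.32889065]
```

```bash
python3 -m pendant '{"xyz":[[0.3,-1,0],[0.3,-1,0],[0.3,-1,0],[0.3,-1,0],[0.3,-1,0],[0.3,-1,0],[0.3,-1,0],[0.3,-1,0],[0.3,-1,0],[0.3,-1,0],[0.3,-1,0],[0.3,-1,0],[0.3,-1,0],[0.3,-1,0],[0.3,-1,0],[0.3,-1,0],[0.3,-1,0],[0.3,-1,0]],"turn":[[0,0,0],[0,0,0],[0,0,0],[0,0,0],[0,0,0],[0,0,0],[0,0,0],[0,0,0],[0,0,0],[0,0,0],[0,0,0],[0,0,0],[0,0,0],[0,0,0],[0,0,0],[0,0,0],[0,0,0],[0,0,0]],"hand":[180,180,180,180,180,180,180,180,180,180,180,180,180,180,180,180,180,180]}'
python3 -m pendant '{"xyz":[[0.5,-1,0],[0.5,-1,0],[0.5,-1,0],[0.5,-1,0],[0.5,-1,0],[0.5,-1,0],[0.5,-1,0],[0.5,-1,0],[0.5,-0.4,0],[0,0,0],[0,0,0]],"turn":[[0,0,0],[0,0,0],[0,0,0],[0,0,0],[0,0,0],[0,0,0],[0,0,0],[0,0,0],[0,0,0],[0,0,0],[0,0,0]],"hand":[180,180,180,180,180,180,180,180,180,180,180]}'
python3 - <<'E'
from h import *
c=camera_info("wrist"); im=get_image("wrist"); cv2.imwrite("pics/w1.png",im)
o=get_obs();print(o['position'])
P=o['position']
for p in [(.607,-.122,0),(.524,-.086,0.004),(.472,-.028,.0045),(.502,-.169,.0045)]: print(p,proj("wrist",p,c))
E
```

```text
time: 2.75
position: [0.4069, -0.2423, 0.4163]
tool_rot: [[0.996, -0.09, 0.0], [-0.09, -0.996, -0.0], [0.0, 0.0, -1.0]]
wrist_force: [-0.3, 0.1, 0.7]
grip_width: 0.0249
time: 3.85
position: [0.5112, -0.0849, 0.4162]
tool_rot: [[0.996, -0.09, -0.001], [-0.09, -0.996, -0.0], [-0.001, 0.0, -1.0]]
wrist_force: [-0.4, 0.6, -0.5]
grip_width: 0.0246
[ 0.5110547  -0.08514403  0.41620578]
(0.607, -0.122, 0) (np.float64(266.2359999588113), np.float64(82.50375070380484))
(0.524, -0.086, 0.004) (np.float64(249.36094230675297), np.float64(134.66330088224308))
(0.472, -0.028, 0.0045) (np.float64(220.16978876542805), np.float64(166.44054257171638))
(0.502, -0.169, 0.0045) (np.float64(297.2109136167673), np.float64(142.92518630126753))
```

View pics/w1.png

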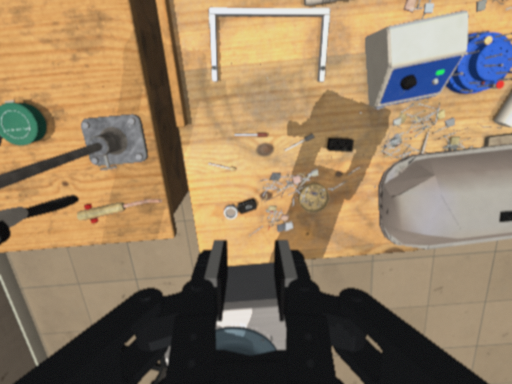

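The wrist view confirms the layout. It shows the burs at (250,134), (222,166) and (299,143), the bay mouth at (268,80), and the lamp's left end at about (380,195). I'll move to 35 mm behind the brown bur, then lower.

```bash
python3 - <<'E'
from h import *
c=camera_info("wrist"); t=camera_info("top")
for z in (.1,.15,.2,.23): print(z,ray("top",311,238,z,t)[:2],ray("wrist",380,195,z,c)[:2])
E
python3 -m pendant '{"xyz":[[-0.6,0,1],[-0.6,0,1],[-0.3,0,1],[0,0,1],[0,0,1],[0,0,1],[0,0,1],[0,0,1],[0,0,1],[0,0,1],[0,0,1],[0,0,1],[0,0,1],[0,0,1],[0,0,1],[0,0,1],[0,0,1],[0,0,1],[0,0,0],[0,0,0]],"turn":[[0,0,0],[0,0,0],[0,0,0],[0,0,0],[0,0,0],[0,0,0],[0,0,0],[0,0,0],[0,0,0],[0,0,0],[0,0,0],[0,0,0],[0,0,0],[0,0,0],[0,0,0],[0,0,0],[0,0,0],[0,0,0],[0,0,0],[0,0,0]],"hand":[180,180,180,180,180,180,180,180,180,180,180,180,180,180,180,180,180,180,180,180]}'
python3 - <<'E'
from h import *
c=camera_info("wrist"); im=get_image("wrist"); cv2.imwrite("pics/w2.png",im)
E
```

```text
0.1 [ 0.42617457 -0.26314388] [ 0.4271013  -0.27927296]
0.15 [ 0.4239266  -0.25567188] [ 0.44645167 -0.25796736]
0.2 [ 0.42167864 -0.24819987] [ 0.46580205 -0.23666176]
0.23 [ 0.42032986 -0.24371667] [ 0.47741227 -0.2238784 ]
time: 5.9
position: [0.4814, -0.0826, 0.0566]
tool_rot: [[0.996, -0.091, -0.0], [-0.091, -0.996, 0.0], [-0.0, 0.0, -1.0]]
wrist_force: [0.3, 0.2, 0.5]
grip_width: 0.0251
```

View pics/w2.png

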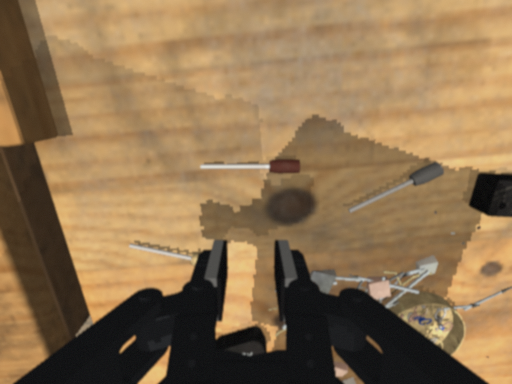

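The wrist view shows the left finger close to the brass bur's head, near (200,258). I'll go 12 mm forward and 3 mm right, then lower and feel for the bench.

```bash
python3 -m pendant '{"xyz":[[0.6,0.15,0],[0,0,0],[0,0,0.6],[0,0,0.6],[0,0,0],[0,0,0]],"turn":[[0,0,0],[0,0,0],[0,0,0],[0,0,0],[0,0,0],[0,0,0]],"hand":[180,180,180,180,180,180]}'
python3 -m pendant '{"xyz":[[0,0,0.05],[0,0,0.05],[0,0,0]],"turn":[[0,0,0],[0,0,0],[0,0,0]],"hand":[180,180,180]}'
python3 -m pendant '{"xyz":[[0,0,0.05],[0,0,0.05],[0,0,0]],"turn":[[0,0,0],[0,0,0],[0,0,0]],"hand":[180,180,180]}'
```

```text
time: 6.55
position: [0.4923, -0.0857, 0.0314]
tool_rot: [[0.996, -0.09, -0.002], [-0.09, -0.996, 0.001], [-0.002, -0.001, -1.0]]
wrist_force: [0.2, -0.7, -0.6]
grip_width: 0.0248
time: 6.85
position: [0.4932, -0.0861, 0.0304]
tool_rot: [[0.996, -0.09, 0.0], [-0.09, -0.996, -0.0], [0.0, 0.0, -1.0]]
wrist_force: [0.6, 0.0, 0.2]
grip_width: 0.0251
time: 7.15
position: [0.493, -0.086, 0.0282]
tool_rot: [[0.996, -0.09, -0.0], [-0.09, -0.996, 0.0], [-0.0, -0.0, -1.0]]
wrist_force: [0.6, -0.2, -0.7]
grip_width: 0.0251
```

```bash
for i in 1 ; do python3 -m pendant '{"xyz":[[0,0,0.05],[0,0,0.05],[0,0,0]],"turn":[[0,0,0],[0,0,0],[0,0,0]],"hand":[180,180,180]}'; done
python3 - <<'E'
from h import *
c=camera_info("side"); im=get_image("side"); cv2.imwrite("pics/s2.png",im); 
crop(im,150,170,350,320,4,"pics/s2b.png")
crop(get_image("wrist"),150,100,410,290,3,"pics/w3.png")
E
```

```text
time: 7.45
position: [0.493, -0.086, 0.0261]
tool_rot: [[0.996, -0.09, -0.0], [-0.09, -0.996, 0.0], [-0.0, -0.0, -1.0]]
wrist_force: [0.7, -0.2, -0.1]
grip_width: 0.0247
```

View pics/s2b.png

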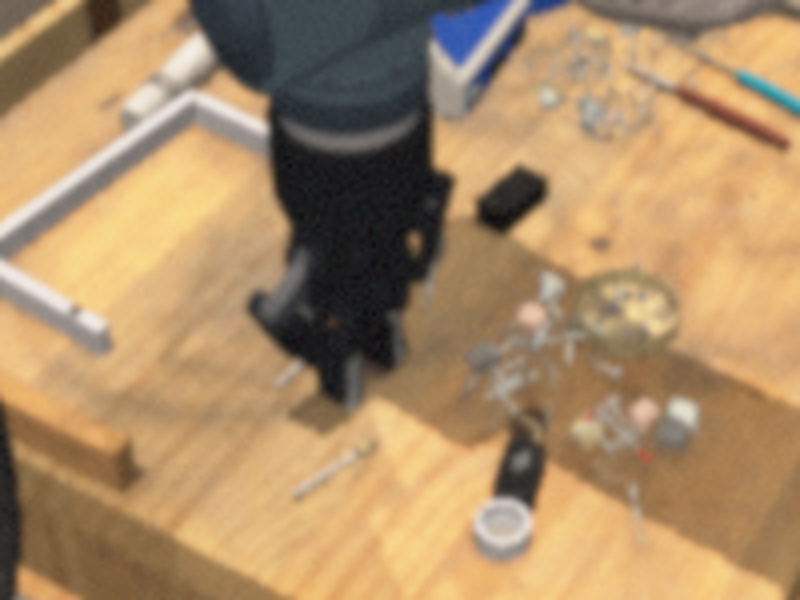

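View pics/w3.png

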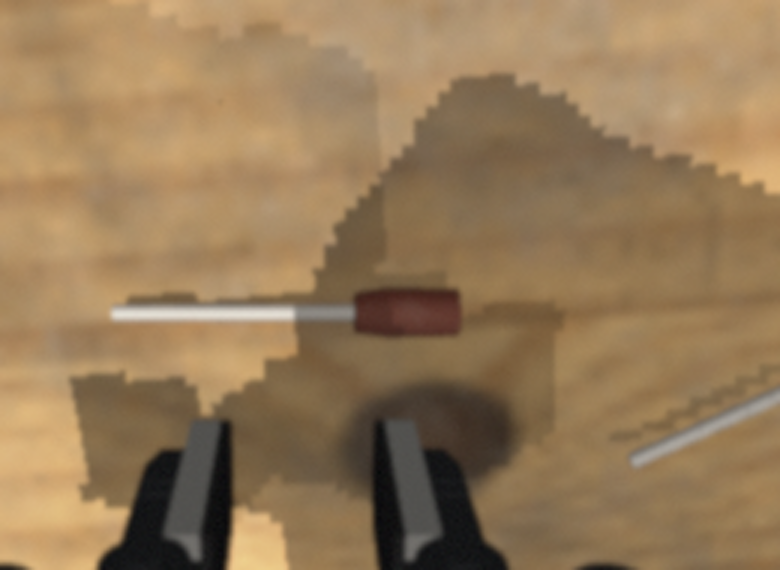

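The side view shows the fingertips just behind the brown bur. The wrist view shows the bur ahead of both fingers and the bench not yet touched.

```bash
python3 -m pendant '{"xyz":[[0,0,0.05],[0,0,0]],"turn":[[0,0,0],[0,0,0]],"hand":[180,180]}' | egrep "pos|force"
python3 -m pendant '{"xyz":[[0,0,0.05],[0,0,0]],"turn":[[0,0,0],[0,0,0]],"hand":[180,180]}' | egrep "pos|force"
python3 -m pendant '{"xyz":[[0,0,0.05],[0,0,0]],"turn":[[0,0,0],[0,0,0]],"hand":[180,180]}' | egrep "pos|force"
```

```text
position: [0.4932, -0.0861, 0.0254]
wrist_force: [-0.0, 0.1, -0.0]
position: [0.4933, -0.0861, 0.0253]
wrist_force: [-3.7, 2.4, 9.8]
position: [0.4934, -0.0862, 0.0252]
wrist_force: [-9.0, 3.0, 19.5]
```

The bench contact is at TCP z = 0.0254. I'll raise to about 3 mm tip clearance and sweep the brown bur straight in.

```bash
python3 -m pendant '{"xyz":[[0,0,-0.27],[0,0,0],[0.5,0,0],[0.5,0,0],[0.5,0,0],[0.5,0,0],[0.5,0,0],[0.5,0,0],[0.5,0,0],[0.5,0,0],[0,0,0]],"turn":[[0,0,0],[0,0,0],[0,0,0],[0,0,0],[0,0,0],[0,0,0],[0,0,0],[0,0,0],[0,0,0],[0,0,0],[0,0,0]],"hand":[180,180,180,180,180,180,180,180,180,180,180]}'
python3 - <<'E'
from h import *
cv2.imwrite("pics/w4.png",get_image("wrist"))
E
```

```text
time: 9.25
position: [0.5743, -0.0936, 0.0291]
tool_rot: [[0.996, -0.09, 0.001], [-0.09, -0.996, -0.001], [0.001, 0.0, -1.0]]
wrist_force: [-0.1, 0.0, 0.8]
grip_width: 0.0249
```

View pics/w4.png

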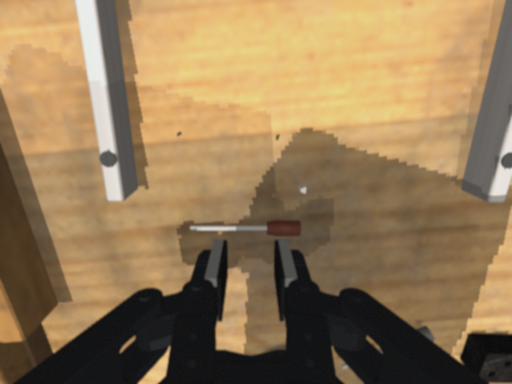

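The brown bur lies flush ahead of both fingers, with ends at (192,228) and (300,228), lined up with the bay. I'll push another 85 mm.

```bash
python3 -m pendant '{"xyz":[[0.5,0,0],[0.5,0,0],[0.5,0,0],[0.5,0,0],[0.5,0,0],[0.5,0,0],[0.5,0,0],[0.4,0,0],[0.2,0,0],[0.1,0,0],[0,0,0]],"turn":[[0,0,0],[0,0,0],[0,0,0],[0,0,0],[0,0,0],[0,0,0],[0,0,0],[0,0,0],[0,0,0],[0,0,0],[0,0,0]],"hand":[180,180,180,180,180,180,180,180,180,180,180]}'
python3 - <<'E'
from h import *
cv2.imwrite("pics/w5.png",get_image("wrist"))
E
```

```text
time: 10.4
position: [0.6565, -0.1008, 0.0286]
tool_rot: [[0.996, -0.09, -0.0], [-0.09, -0.996, 0.0], [-0.0, -0.0, -1.0]]
wrist_force: [-0.0, 0.1, -0.8]
grip_width: 0.0254
```

View pics/w5.png

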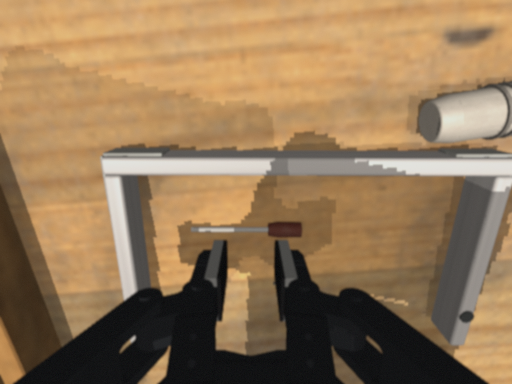

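The brown bur is well inside: (193,229)–(302,229), about 30 mm short of the back wall. Next I back off, rise, and go behind the brass bur at yaw about -25°.

```bash
python3 -m pendant '{"xyz":[[-0.75,0,0],[-0.75,0,0],[0,0,-1],[0,0,-1],[0,0,-1],[0,0,-0.5],[-0.978,-0.343,0],[-0.978,-0.343,0],[-0.978,-0.343,0],[-0.978,-0.343,0],[-0.978,-0.343,0],[-0.978,-0.343,0],[-0.978,-0.343,0],[-0.978,-0.343,0],[-0.978,-0.343,0],[-0.978,-0.343,0],[0,0,0],[0,0,0],[0,0,0],[0,0,0]],"turn":[[0,0,0],[0,0,0],[0,0,0],[0,0,0],[0,0,0],[0,0,0],[0,0,0],[0,0,0],[0,0,0],[0,0,0],[0,0,0],[0,0,0],[0,0,0],[0,0,0],[0,0,0],[0,0,0],[0,0,0.0367],[0,0,0.0367],[0,0,0.0367],[0,0,0]],"hand":[180,180,180,180,180,180,180,180,180,180,180,180,180,180,180,180,180,180,180,180]}'
python3 - <<'E'
from h import *
c=camera_info("wrist"); cv2.imwrite("pics/w6.png",get_image("wrist"))
for p in [(.4782,-.0043,.0045),(.4645,-.052,.0045)]: print(proj("wrist",p,c))
E
```

```text
time: 12.45
position: [0.4375, -0.0121, 0.0984]
tool_rot: [[0.907, -0.422, -0.001], [-0.422, -0.907, 0.0], [-0.001, 0.0, -1.0]]
wrist_force: [0.2, -0.7, 0.2]
grip_width: 0.0254
(np.float64(215.15648878090266), np.float64(166.40199481350405))
(np.float64(283.1379378343512), np.float64(155.86013593287487))
```

View pics/w6.png

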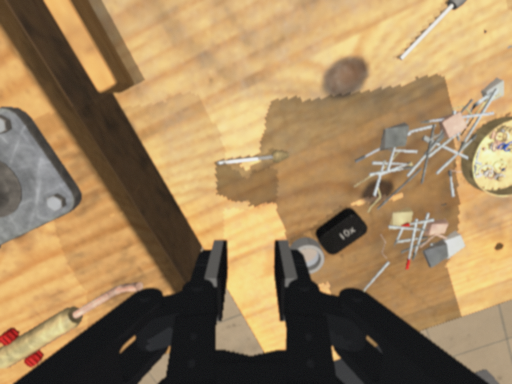

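The wrist view shows the brass bur at (217,161)–(287,156) as predicted. The loupe ring at (307,255) looks close to the right finger, so I'll measure the clearance.

```bash
python3 - <<'E'
from h import *
np.set_printoptions(precision=4,suppress=True)
c=camera_info("wrist"); o=get_obs(); R=o['tool_rot'];p=o['position']
for uv in [(300,238),(322,255),(312,272),(318,228),(345,208),(367,230)]:
    w=ray("wrist",*uv,.012,c); print(uv,w[:2],(R.T@(w-p))[:2])
im=cv2.imread("pics/w6.png"); crop(im,180,130,400,290,3.5,"pics/w6b.png")
E
```

```text
(300, 238) [ 0.4027 -0.0389] [-0.0203  0.039 ]
(322, 255) [ 0.3819 -0.049 ] [-0.035   0.0568]
(312, 272) [ 0.3708 -0.0364] [-0.0503  0.0501]
(318, 228) [ 0.4048 -0.0543] [-0.012  0.052]
(345, 208) [ 0.4116 -0.078 ] [0.0041 0.0707]
(367, 230) [ 0.3877 -0.0872] [-0.0137  0.0891]
```

View pics/w6b.png

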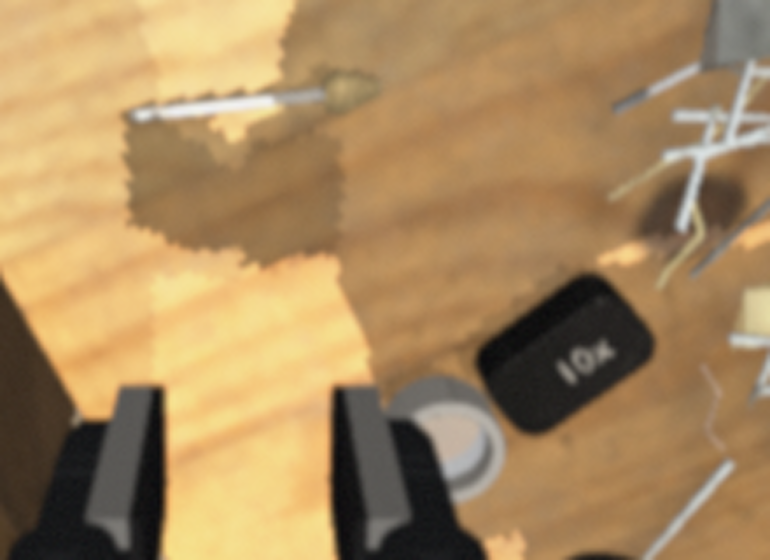

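The loupe clears the finger by at least 12 mm. I'll go 8 mm forward for margin, lower, and push the brass bur along yaw -25°.

```bash
python3 -m pendant '{"xyz":[[0.4,0,0],[0,0,0],[0,0,1],[0,0,1],[0,0,1],[0,0,0.5],[0,0,0],[0.4,0,0],[0.4,0,0],[0.4,0,0],[0.4,0,0],[0.5,0,0],[0.5,0,0],[0.5,0,0],[0.5,0,0],[0,0,0]],"turn":[[0,0,0],[0,0,0],[0,0,0],[0,0,0],[0,0,0],[0,0,0],[0,0,0],[0,0,0],[0,0,0],[0,0,0],[0,0,0],[0,0,0],[0,0,0],[0,0,0],[0,0,0],[0,0,0]],"hand":[180,180,180,180,180,180,180,180,180,180,180,180,180,180,180,180]}'
python3 - <<'E'
from h import *
cv2.imwrite("pics/w7.png",get_image("wrist"))
E
```

```text
time: 14.1
position: [0.512, -0.0467, 0.0291]
tool_rot: [[0.906, -0.422, 0.001], [-0.422, -0.906, -0.001], [0.002, -0.0, -1.0]]
wrist_force: [0.3, -0.2, -0.6]
grip_width: 0.025
```

View pics/w7.png

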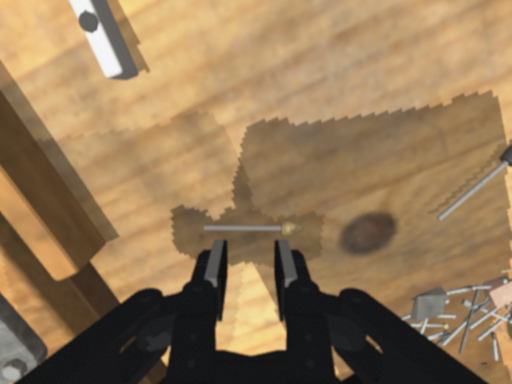

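The brass bur is flush against the fingers, (204,228)–(297,229). I'll push on, swing the rake back to the bay's yaw and push it in.

```bash
python3 -m pendant '{"xyz":[[0.5,0,0],[0.5,0,0],[0.5,0,0],[0.5,0,0],[0.5,0,0],[0.5,0,0],[0.3,0,0],[0.3,0,0],[0.3,0,0],[0.3,0,0],[0,0,0]],"turn":[[0,0,0],[0,0,0],[0,0,0],[0,0,0],[0,0,0],[0,0,0],[0,0,-0.0275],[0,0,-0.0275],[0,0,-0.0275],[0,0,-0.0275],[0,0,0]],"hand":[180,180,180,180,180,180,180,180,180,180,180]}'
python3 - <<'E'
from h import *
cv2.imwrite("pics/w8.png",get_image("wrist"))
E
```

```text
time: 15.25
position: [0.5887, -0.0789, 0.0289]
tool_rot: [[0.996, -0.09, 0.001], [-0.09, -0.996, -0.0], [0.001, 0.0, -1.0]]
wrist_force: [0.2, -0.5, -0.4]
grip_width: 0.0248
```

View pics/w8.png

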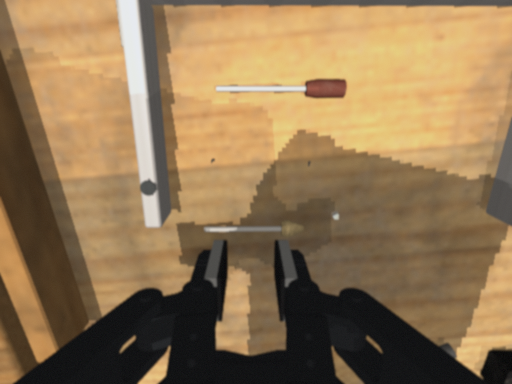

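The brass bur lies flush at (205,229)–(297,229), clear of the left wall end at (157,225). I'll push it in 42 mm, back off, rise, and go over to behind the grey bur with yaw +22°.

```bash
python3 -m pendant '{"xyz":[[0.5,0,0],[0.5,0,0],[0.5,0,0],[0.4,0,0],[0.2,0,0],[0,0,0]],"turn":[[0,0,0],[0,0,0],[0,0,0],[0,0,0],[0,0,0],[0,0,0]],"hand":[180,180,180,180,180,180]}'
python3 -m pendant '{"xyz":[[-0.75,0,0],[-0.75,0,0],[0,0,-1],[0,0,-1],[0,0,-1],[0,0,-0.5],[-0.843,0.75,0],[-0.843,0.75,0],[-0.843,0.75,0],[-0.843,0.75,0],[-0.843,0.75,0],[-0.843,0.75,0],[-0.843,0.75,0],[0,0,0],[0,0,0],[0,0,0],[0,0,0],[0,0,0]],"turn":[[0,0,0],[0,0,0],[0,0,0],[0,0,0],[0,0,0],[0,0,0],[0,0,0],[0,0,0],[0,0,0],[0,0,0],[0,0,0],[0,0,0],[0,0,0],[0,0,-0.0378],[0,0,-0.0378],[0,0,-0.0378],[0,0,-0.0378],[0,0,0]],"hand":[180,180,180,180,180,180,180,180,180,180,180,180,180,180,180,180,180,180]}'
python3 - <<'E'
from h import *
c=camera_info("wrist"); cv2.imwrite("pics/w9.png",get_image("wrist"))
for p in [(.491,-.143,.0045),(.513,-.196,.0045)]: print(proj("wrist",p,c))
cv2.imwrite("pics/t9.png",get_image("top"))
crop(cv2.imread("pics/t9.png"),175,95,335,215,5,"pics/t9b.png")
E
```

```text
time: 15.9
position: [0.6301, -0.0824, 0.0287]
tool_rot: [[0.996, -0.09, 0.0], [-0.09, -0.996, -0.0], [0.0, 0.0, -1.0]]
wrist_force: [0.2, 0.8, -0.8]
grip_width: 0.0254
time: 17.7
position: [0.4722, -0.1733, 0.0983]
tool_rot: [[0.927, 0.375, -0.001], [0.375, -0.927, 0.0], [-0.001, -0.001, -1.0]]
wrist_force: [-0.8, -0.5, 0.4]
grip_width: 0.0253
(np.float64(218.9768539957841), np.float64(170.89519956633387))
(np.float64(297.80511016465107), np.float64(170.16607233193852))
```

View pics/w9.png

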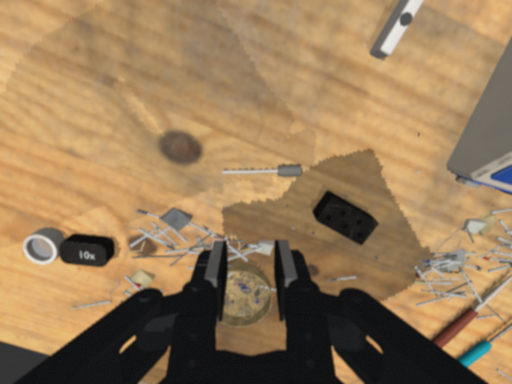

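View pics/t9.png

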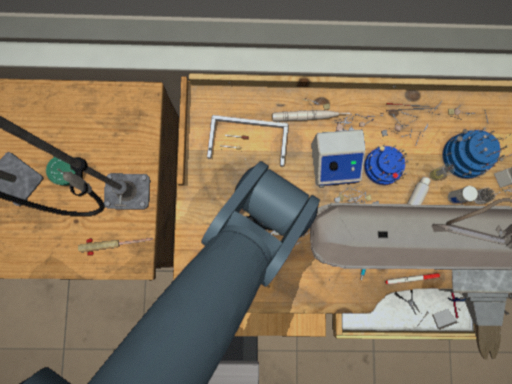

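The wrist view shows the grey bur at (222,171)–(301,170), square to the rake. The block's near corner is at (314,212), so I'll check its clearance before lowering. The top view shows both other burs inside the bay at (237,136) and (231,148).

```bash
python3 - <<'E'
from h import *
np.set_printoptions(precision=4,suppress=True)
c=camera_info("wrist"); o=get_obs(); R=o['tool_rot'];p=o['position']
for uv,z in [((314,210),.016),((330,192),.016),((360,243),.016),((222,171),.0045),((301,170),.0045),((262,247),.003),((247,270),.01)]:
    w=ray("wrist",*uv,z,c); print(uv,w[:2],(R.T@(w-p))[:2])
E
```

```text
(314, 210) [ 0.4926 -0.2166] [0.0028 0.0478]
(330, 192) [ 0.5092 -0.2211] [0.0165 0.0581]
(360, 243) [ 0.4815 -0.2602] [-0.0239  0.084 ]
(222, 171) [ 0.4919 -0.1452] [ 0.0288 -0.0188]
(301, 170) [ 0.5141 -0.1983] [0.0295 0.0388]
(262, 247) [ 0.4445 -0.1965] [-0.0344  0.0112]
(247, 270) [ 0.4244 -0.1916] [-0.0512 -0.0008]
```

```bash
python3 -m pendant '{"xyz":[[0.15,0.15,0],[0,0,0],[0,0,1],[0,0,1],[0,0,1],[0,0,0.5],[0,0,0],[0.3,0,0],[0.3,0,0],[0.4,0,0],[0.5,0,0],[0.5,0,0],[0.5,0,0],[0.5,0,0],[0,0,0]],"turn":[[0,0,0],[0,0,0],[0,0,0],[0,0,0],[0,0,0],[0,0,0],[0,0,0],[0,0,0],[0,0,0],[0,0,0],[0,0,0],[0,0,0],[0,0,0],[0,0,0],[0,0,0]],"hand":[180,180,180,180,180,180,180,180,180,180,180,180,180,180,180]}'
python3 - <<'E'
from h import *
cv2.imwrite("pics/w10.png",get_image("wrist"))
E
```

```text
time: 19.3
position: [0.5334, -0.1523, 0.0289]
tool_rot: [[0.926, 0.376, 0.001], [0.376, -0.926, -0.0], [0.001, 0.001, -1.0]]
wrist_force: [-0.2, -0.7, -0.9]
grip_width: 0.0251
```

View pics/w10.png

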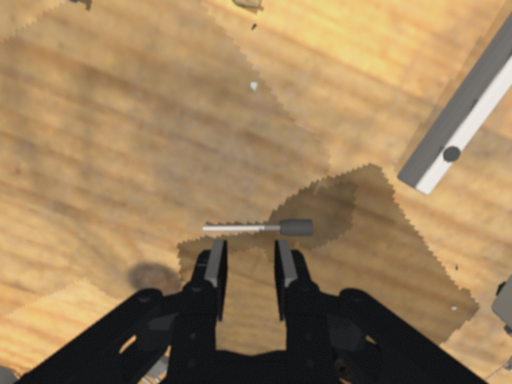

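The grey bur is flush at (203,228)–(313,228). I'll turn the rake to the bay's yaw while advancing, then push it in.

```bash
python3 -m pendant '{"xyz":[[0.2,0,0],[0.2,0,0],[0.2,0,0],[0.2,0,0],[0.5,0,0],[0.5,0,0],[0.5,0,0],[0.5,0,0],[0.5,0,0],[0.5,0,0],[0.3,0,0],[0.2,0,0],[0,0,0]],"turn":[[0,0,0.0378],[0,0,0.0378],[0,0,0.0378],[0,0,0.0378],[0,0,0],[0,0,0],[0,0,0],[0,0,0],[0,0,0],[0,0,0],[0,0,0],[0,0,0],[0,0,0]],"hand":[180,180,180,180,180,180,180,180,180,180,180,180,180]}'
python3 - <<'E'
from h import *
cv2.imwrite("pics/w11.png",get_image("wrist"))
E
```

```text
time: 20.65
position: [0.6178, -0.1558, 0.0287]
tool_rot: [[0.996, -0.09, 0.0], [-0.09, -0.996, -0.0], [0.0, 0.0, -1.0]]
wrist_force: [0.1, -0.0, -0.2]
grip_width: 0.0249
```

View pics/w11.png

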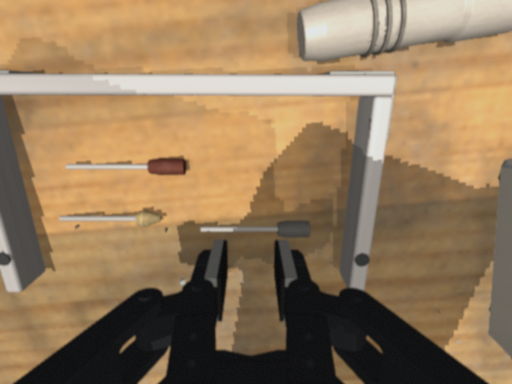

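All three burs lie inside the bay: brown (66,166)–(186,166), brass (60,217)–(160,218), grey (200,229)–(309,229). I'll back away, rise, and check their positions.

```bash
python3 -m pendant '{"xyz":[[-0.75,0,0],[-0.75,0,0],[0,0,-1],[0,0,-1],[0,0,-1],[0,0,-1],[0,0,-1],[0,0,-1],[-0.5,-0.5,-1],[-0.5,-0.5,0],[0,0,0],[0,0,0]],"turn":[[0,0,0],[0,0,0],[0,0,0],[0,0,0],[0,0,0],[0,0,0],[0,0,0],[0,0,0],[0,0,0],[0,0,0],[0,0,0],[0,0,0]],"hand":[180,180,180,180,180,180,180,180,180,180,180,180]}'
python3 - <<'E'
from h import *
cv2.imwrite("pics/w12.png",get_image("wrist")); im=get_image("top"); cv2.imwrite("pics/t12.png",im); crop(im,195,105,305,185,7,"pics/t12b.png")
E
```

```text
time: 21.9
position: [0.5684, -0.1308, 0.1672]
tool_rot: [[0.996, -0.09, -0.002], [-0.09, -0.996, 0.001], [-0.002, -0.001, -1.0]]
wrist_force: [0.4, 0.2, -0.1]
grip_width: 0.0251
```

View pics/w12.png

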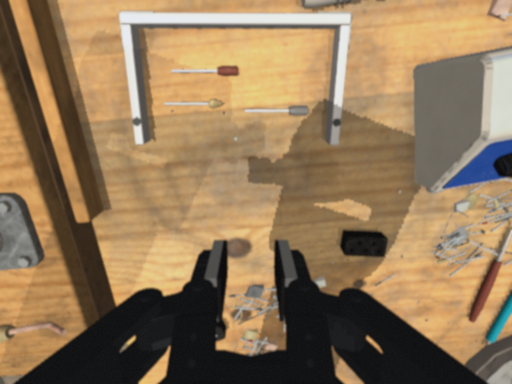

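View pics/t12b.png

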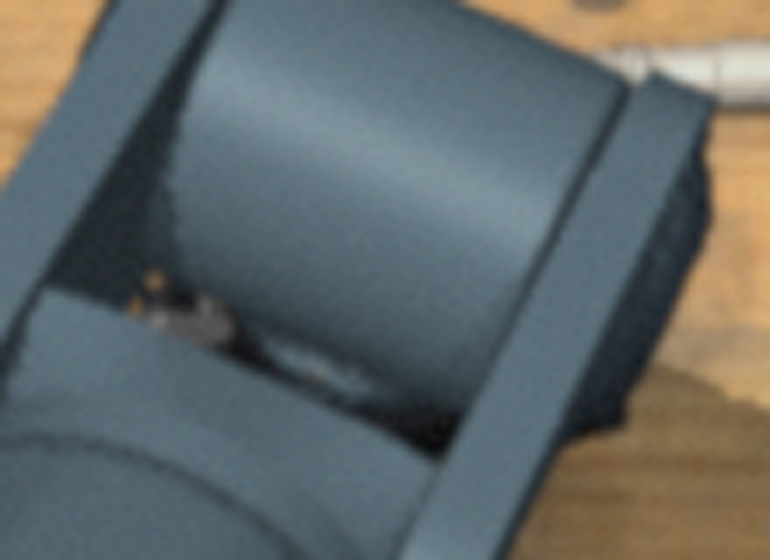

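The wrist view shows all three burs between the walls: brown (172,71)–(238,71), brass (164,104)–(223,104), grey (246,111)–(307,111). The mouth ends are near (140,142) and (334,142). The arm hides the top view.

```bash
python3 - <<'E'
from h import *
np.set_printoptions(precision=4,suppress=True)
c=camera_info("wrist")
W=lambda u,v,z: ray("wrist",u,v,z,c)[:2]
L=W(134,143,.0); Rr=W(340,143,.0); print("front ends",L,Rr)
m=(L+Rr)/2; y=(L-Rr)/np.linalg.norm(L-Rr); x=np.array([y[1],-y[0]]); print(m,np.linalg.norm(L-Rr))
for b,(t,h) in dict(brown=((172,71),(238,71)),brass=((164,104),(223,104)),grey=((246,111),(307,111))).items():
    T=W(*t,.0045);H=W(*h,.0045);p=(T+H)/2; print(b,p,"len",np.linalg.norm(T-H),"bay",x@(p-m),y@(p-m), "bay(top est)", np.array([[.9959,-.0906],[.0906,.9959]])@(p-[.607,-.122]))
print("block",(W(343,232,.016)+W(386,255,.016))/2, "start",((.5052+.4792)/2,(-.2202-.2602)/2))
E
```

```text
front ends [ 0.6164 -0.0259] [ 0.5986 -0.2212]
[ 0.6075 -0.1235] 0.19614836901539448
brown [ 0.6729 -0.1027] len 0.05735862471981861 bay 0.06324213524219695 0.026668462222520343 bay(top est) [0.0639 0.0252]
brass [ 0.6466 -0.0886] len 0.05304484175620608 bay 0.03576245559206249 0.03837087816336785 bay(top est) [0.0364 0.0369]
grey [ 0.6337 -0.1625] len 0.055232589969507466 bay 0.029684034662122695 -0.036413790737451976 bay(top est) [ 0.0303 -0.0379]
block [ 0.4974 -0.2422] start (0.49219999999999997, -0.2402)
```

All three burs are well inside, with x' at 30–64 mm and |y'| at most 38 mm. Their measured lengths match the given sizes. The block is where it was, within measuring error. I'm handing in.

```bash
python3 -c "
from cell import *
o=get_obs();print(o['time'],o['qd'].round(2),o['wrist_force'])
print(sign_off())"
```

```text
22.0 [-0.15  0.2  -0.62 -0.01  0.18 -0.02] [ 0.92069361 -0.84068755  0.28290609]
the job is handed in; nothing more can be done
None
```

I swept all three burs into the catch bay with the half-closed fingertips, brown first, then brass, then grey. I pushed them only along the bench, then backed off, rose clear and handed in at 22 s of the allowed 67 s.

My last wrist-camera check, in the bay's frame:

| Bur | x (mm past the mouth line) | y (mm) |
|---|---|---|
| brown (bur_3) | 63 | 26 |
| brass (bur_2) | 36 | 38 |
| grey (bur_1) | 30 | -37 |

- **Burs:** their measured lengths of 57, 53 and 55 mm match the given sizes.
- **Block:** it measured about 5 mm from my first estimate. I put that down to measuring error, since the fingers stayed about 17 mm clear of it.
- **Loupe and dish:** I did not re-measure them at the end. The fingers kept about 12 mm clear of each.
- **Top view:** the arm hid the bay in the last top picture, so the final positions rest on the wrist camera alone.
- **Mouth width:** the wall ends measured 196 mm apart over the outsides in the wrist view, against 181 mm given, because I read those pixels roughly. The mouth's centre agreed with the first estimate to within 2 mm.

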